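# Swing the soap spout over its drip dish

## Robot

A 6-joint arm with a two-finger parallel gripper is mounted at the origin on the work surface. World frame = base frame: x ahead of the robot, y to its left, z up, the work surface at z = 0. Lengths are in m, angles in rad, forces in N, time in s.
With the tool pointing down it reaches from about 0.25 to 0.8 m from the base axis. Payload 3.9 kg.
Tool frame: the origin (TCP) lies midway between the tips of the shut fingers; the grasp point (between the pads) lies 19 mm behind it (ctrl.hold_point_z is the distance from the TCP to the grasp point, in m); z points along the fingers, y is the direction in which the jaws open and shut (so a half turn about z gives the same grasp; the last joint's range is limited). The gripper opens to 85 mm and grips with 20 to 120 N. Pads are 22 mm wide; open, the fingers measure 114 mm over their backs; the gripper's body (76 mm by 85 mm) begins 54 mm behind the grasp point. The pads swing forward as they close: fully open they stand 13 mm farther back than shut.
Start: joints at [1.339, 0.26, -0.138, 1.173, 0, 1.571], TCP at [0.121, 0.511, 0.231] pointing down, gripper open.
Joint ranges: [-2.78, 2.78], [-0.83, 1.72], [-1.28, 1.37], [-1.9, 2.12], [-1.57, 1.48], [-3.14, 3.14]. Speed limits (rad/s): [2.57, 2.57, 3.14, 3.14, 3.14, 3.14].

## Interface

Orientations are given as [roll, pitch, yaw] about the fixed x, y, z axes, in that order (R = Rz(yaw) Ry(pitch) Rx(roll)).
In Python, from workcell import telemetry, optics, ctrl gives the robot as it stands.
- The arm moves only by the tool apply_moves, never from a script. Its argument "plan" is a list of rows, each an object of numbers: "dx", "dy", "dz": the shift along the tool's x, y, z scaled (see below); "rx", "ry", "rz": the turn, a rotation vector about the tool's x, y, z scaled (see below); "gripper": the opening, from -1 (shut) to 1 (fully open), so that 0 is half open. In form: [{"dx": .., "dy": .., "dz": .., "rx": .., "ry": .., "rz": .., "gripper": ..}, ...]. A call has 1 to 20 rows; each row is the pose to reach, as a shift and turn from the pose commanded when the call began, along the tool's axes at that moment, turning the shorter way round; what a row does not reach only later rows make up. The controller multiplies each number of a shift by 500 mm and each number of a turn by 360 degrees. A row lasts 1/10 s, in which the tool goes at most 50 mm and 8.59 degrees, less where a joint would pass 70% of its speed; a pose out of reach is approached as far as the arm can. A call with a number of a shift or a turn outside -1 to 1 is refused whole. A call with a gripper value outside its range is refused whole. The fingers move at their own pace and stop on an object; "grip_force" is the grip in N (left out, the last holds). Time passes only in rows, so rows that repeat a pose let the fingers close. It gives the time, the measured TCP pose, the force and the opening at its end, in the units of the state.
- telemetry.get_state(): the state, without advancing time (a new reading comes with each control period).
- optics.snapshot(name): name is "scene" or "side" or "wrist"; returns the picture (420x560x3 uint8, red, green, blue); there is no depth.
- optics.calibration(name): a dict with "K" (3x3 intrinsics, pixels), "pose" (4x4, takes a point from camera to world coordinates). Camera axes: x right, y down, z forward; pixel columns grow to the right and rows downward; lengths in m; the calibration is good to about 2 mm. A picture is of the moment at which its call begins: read the wrist's pose just before it. calibration takes no time and is no camera call; for the wrist camera it gives the pose at the moment of the call.
- ctrl.job_done(): hands the job in, once; it reports no verdict.
The state is a dict: "t": time; "q": joint angles; "joint_vel": joint speeds; "joint_torque": joint torques, N m; "position": TCP position; "tcp_rot": TCP orientation; "wrist_force": force on the tool from outside, world axes, zero at the start; "ft_torque": the same for the moment, N m; "grip_width": finger opening in m.
Only numpy, scipy, OpenCV 4.12 (cv2) and the standard library are available. Lean on these libraries where they do the work, as an engineer would, in place of code of your own. Each camera call takes 0.05 s, during which the arm holds its last target.

## Task

On the taller of the two soap dispensers, turn the pump head so that its spout points over the middle of the small round drip dish beside it, not the square soap tray, and let go. Leave the spout of the shorter dispenser where it is.

Things in the scene. Friction and masses are not known exactly. Their poses are not given: they have to be found in the camera images.
- tall_grip (a point): Centre of the tall dispenser's pump head: a grey block 40 long (x, towards the spout), 24 wide (y), 30 tall, top 200 mm above the counter; the point is on its vertical turning axis (z up), 15 mm below the top. The head turns with light friction, stays where left, does not press down. Below it: a 14 mm stem 22 mm long, a 30 mm collar, the white bottle (68 mm across, 140 tall, screwed down).
- tall_spout (a point): End of the tall dispenser's spout, 75 mm from the turning axis along the head's x axis, 180 mm above the counter. The spout is a grey tube 12 mm thick that leaves the end of the block and dips at its tip. It can swing 100 degrees or more either way from its start.
- dish_middle (a point): Middle of the small round white drip dish (56 mm across, 12 mm high), at rim height. It is fixed to the counter about 75 mm from the tall dispenser's axis, 45 to 75 degrees to the left or the right of where the spout points at first. On the other side, as far off, is a square white soap tray, 50 mm, with a bar of soap.
- short_spout (a point): End of the spout of the shorter, wider dispenser (bottle 84 mm across and 85 mm tall, with the same grey head and spout, head top 145 mm above the counter). Its head turns as easily; leave it.
Mind the look-alikes: they are no part of the job. What is shaped like the part that bears dish_middle but purple is not meant.

How it is judged:
By the outcome, as a careful person would: the job done as asked, in the order asked, and still so for the second after the job is handed in, with the robot touching nothing.
It also fails if it takes over 32 s, if anything falls off the work surface, if the arm or the gripper's body presses on something with over 40 N, if the wrist force passes 120 N, or if a joint passes its speed limit or range.

## Working session

There is one attempt and no reset: what is moved stays moved. The work goes in short steps, Python scripts to look and compute and a tool call to move; the robot and the scene stay as the last step left them, time stands still between calls to the robot, and variables do not carry over. Pictures are saved under pics/ and viewed, and the job is handed in when it is done.

Besides the shell and the picture viewer there is one more tool, called after ">>>" as a command line: name --argument value ..., lists and objects as JSON in quotes. apply_moves: Moves the arm, as the interface text tells. Shifts and turns lie within -1 to 1; 1 stands for 500 mm of shift or 360 degrees of turn. Its arguments: {"type":"object","properties":{"plan":{"type":"array","items":{"type":"object","properties":{"dx":{"type":"number","minimum":-1,"maximum":1},"dy":{"type":"number","minimum":-1,"maximum":1},"dz":{"type":"number","minimum":-1,"maximum":1},"rx":{"type":"number","minimum":-1,"maximum":1},"ry":{"type":"number","minimum":-1,"maximum":1},"rz":{"type":"number","minimum":-1,"maximum":1},"gripper":{"type":"number"}}}},"grip_force":{"type":"number"}},"required":["plan"]}

```bash
mkdir -p pics
python3 - <<'E'
from workcell import telemetry, optics, ctrl
import cv2
s=telemetry.get_state();print(s)
for n in("scene","side","wrist"):
    c=optics.calibration(n);print(n,c["K"],c["pose"])
    cv2.imwrite(f"pics/{n}0.png",optics.snapshot(n)[:,:,::-1])
print(ctrl.hold_point_z)
E
```

```text
{'t': 0.0, 'q': array([ 1.33899677e+00,  2.60666082e-01, -1.39353137e-01,  1.17268428e+00,
       -7.00117147e-06,  1.57078445e+00]), 'joint_vel': array([-2.60643295e-04,  7.44508553e-04,  8.93492566e-05, -8.33829429e-04,
        1.44844454e-03, -9.39239786e-04]), 'joint_torque': array([-1.72225982e-04, -4.05674744e+01,  2.53924799e+01,  1.85980689e-02,
       -1.13067535e-04,  4.69854214e-06]), 'position': array([0.12045729, 0.51031087, 0.23048032]), 'tcp_rot': array([-3.13968548e+00,  6.97850299e-06,  2.90980499e+00]), 'wrist_force': array([-0.44670127,  0.45622016,  1.02339715]), 'ft_torque': array([-0.01464952,  0.01748857, -0.04480215]), 'grip_width': 0.08523595968933338}
scene [[388.1256897    0.         271.67290044]
 [  0.         388.1256897  209.04271275]
 [  0.           0.           1.        ]] [[-0.46610031  0.50262635 -0.72809151  1.0943901 ]
 [ 0.88459415  0.27927651 -0.37349408  0.23503268]
 [ 0.01561089 -0.8181512  -0.5747912   0.49694595]
 [ 0.          0.          0.          1.        ]]
side [[418.19382795   0.         280.07771652]
 [  0.         418.19382795 209.38085309]
 [  0.           0.           1.        ]] [[ 0.77665728 -0.47342406  0.41553956  0.30294302]
 [-0.62988795 -0.59066689  0.504335   -0.41684623]
 [ 0.00668113 -0.65343881 -0.75694986  0.68293551]
 [ 0.          0.          0.          1.        ]]
wrist [[305.56021498   0.         281.89002659]
 [  0.         305.56021498 211.15846627]
 [  0.           0.           1.        ]] [[ 0.2287849   0.93597656  0.26759177  0.05219822]
 [ 0.97347591 -0.21955954 -0.06432936  0.52728933]
 [-0.00145845  0.27521173 -0.96138253  0.37369729]
 [ 0.          0.          0.          1.        ]]
0.0187
```

View pics/scene0.png

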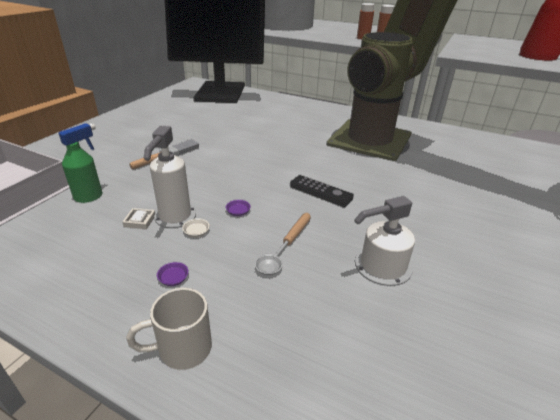

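View pics/side0.png

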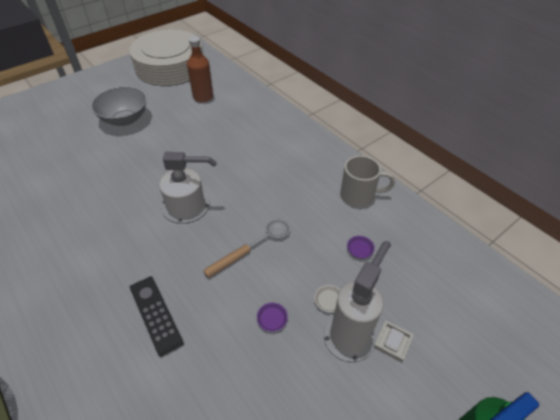

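View pics/wrist0.png

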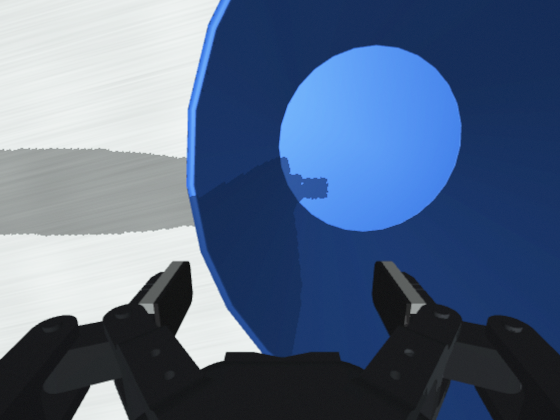

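The candidates at scene pixels: tall dispenser (172,190), short one (387,245). The white round dish is at (196,228), the white square tray with soap at (139,217), and the purple round dishes at (238,208) and (173,274) are decoys. I'll enlarge to confirm.

Run:
```python
import cv2
a=cv2.imread("pics/scene0.png")[115:255,110:260]
b=cv2.imread("pics/side0.png")[230:370,300:440]
cv2.imwrite("pics/c1.png",cv2.resize(a,None,fx=4,fy=4,interpolation=cv2.INTER_CUBIC))
cv2.imwrite("pics/c2.png",cv2.resize(b,None,fx=4,fy=4,interpolation=cv2.INTER_CUBIC))
```

```text
(no output)
```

View pics/c1.png

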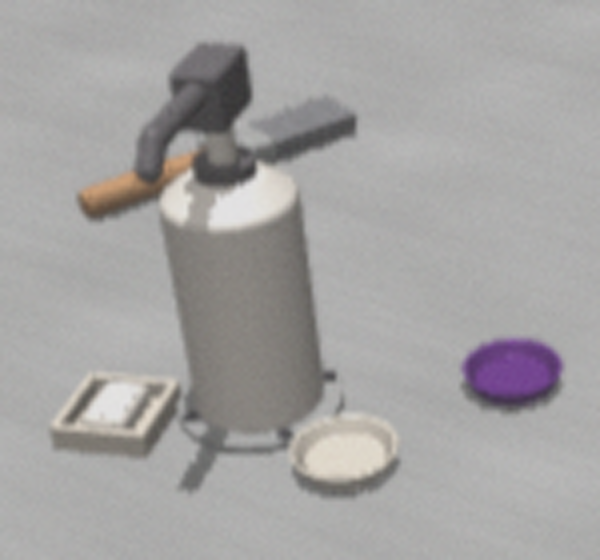

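View pics/c2.png

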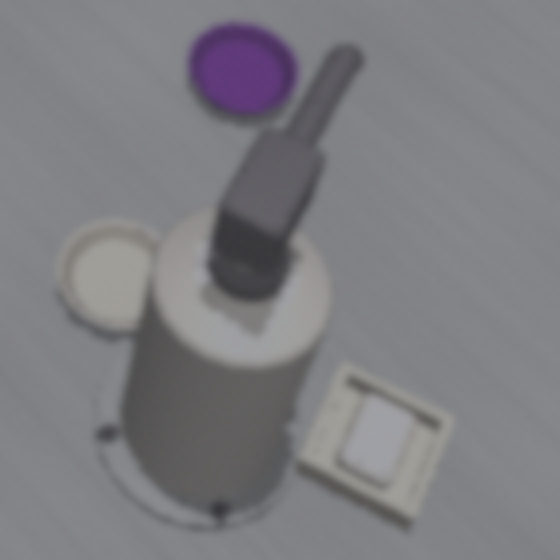

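```bash
cat > h.py <<'E'
import numpy as np
from workcell import optics
def ray(n,u,v,z,cal=None):
    c=cal or optics.calibration(n);d=c["pose"][:3,:3]@np.linalg.inv(c["K"])@[u,v,1];o=c["pose"][:3,3]
    return o+d*(z-o[2])/d[2]
def proj(n,p):
    c=optics.calibration(n);q=c["pose"][:3,:3].T@(np.array(p)-c["pose"][:3,3]);q=c["K"]@q;return q[:2]/q[2]
E
python3 - <<'E'
from h import *
from workcell import telemetry
np.set_printoptions(precision=4,suppress=True)
sc=lambda x,y:(110+x/4,115+y/4); sd=lambda x,y:(300+x/4,230+y/4)
P={}
for nm,a,b,z in [("dish",(344,448),(114,274),.012),("head",(208,65),(272,183),.2),("tip",(149,174),(348,55),.180),("collarbase",(222,172),(245,282),.145),("bottletop",(231,195),(242,285),.138),("tray",(116,408),(378,440),.012)]:
    A=ray("scene",*sc(*a),z);B=ray("side",*sd(*b),z);print(nm,A[:2],B[:2]);P[nm]=(A+B)/2
h,d,t=P["head"],P["dish"],P["tip"]
for x in("tip","dish","tray"):
    v=P[x]-h;print(x,np.hypot(*v[:2]),np.degrees(np.arctan2(v[1],v[0])))
# top corners
for c in[(200,43),(247,48),(212,88),(170,80)]:print("sc",ray("scene",*sc(*c),.2)[:2])
for c in[(270,130),(325,155),(275,237),(217,210)]:print("sd",ray("side",*sd(*c),.2)[:2])
E
```

```text
dish [ 0.6108 -0.1848] [ 0.6061 -0.1879]
head [ 0.5958 -0.2509] [ 0.586  -0.2605]
tip [ 0.663  -0.2294] [ 0.6606 -0.2336]
collarbase [ 0.5967 -0.2518] [ 0.5804 -0.2651]
bottletop [ 0.603  -0.2423] [ 0.5823 -0.2633]
tray [ 0.6407 -0.3094] [ 0.6388 -0.3137]
tip 0.0748643206636478 18.858491288512607
dish 0.07149521223855002 75.8237488141502
tray 0.07417769829527798 -48.85958862614754
sc [ 0.5781 -0.271 ]
sc [ 0.5718 -0.248 ]
sc [ 0.6143 -0.2327]
sc [ 0.617  -0.2546]
sd [ 0.6011 -0.2454]
sd [ 0.6083 -0.2642]
sd [ 0.5716 -0.2753]
sd [ 0.5641 -0.2562]
```

The round white dish (scene 196,227; side 328,298) is the target; the square tray with soap is on the other side. The two cameras give head positions about 10 mm apart, so I'll measure more closely from above with the wrist camera. Next I work out the transit.

```bash
cat >> h.py <<'E'
from scipy.spatial.transform import Rotation as Ro
from workcell import telemetry
def plan(p,yawdeg):
    s=telemetry.get_state();R=Ro.from_euler('xyz',s['tcp_rot'])
    T=Ro.from_euler('xyz',[np.pi,0,np.radians(yawdeg)])
    print("shift",R.inv().apply(np.array(p)-s['position'])/.5,"rot",(R.inv()*T).as_rotvec()/(2*np.pi))
E
python3 - <<'E'
from h import *
np.set_printoptions(precision=4,suppress=True)
plan((.588,-.257,.34),199)
print(ray("scene",387,265,.0),ray("side",185,205,0))
E
```

```text
shift [-1.2626 -1.2794 -0.2168] rot [-0.0002 -0.0001 -0.0897]
[ 0.5209  0.1842 -0.    ] [0.5246 0.1771 0.    ]
```

>>> apply_moves --plan '[{"dz": -0.1,"gripper": 1},{"dz": -0.21,"gripper": 1},{"dx": -0.65,"dy": -0.64,"dz": -0.21,"rz": -0.045,"gripper": 1},{"dx": -0.65,"dy": -0.64,"dz": -0.21,"rz": -0.045,"gripper": 1},{"dx": -0.65,"dy": -0.64,"dz": -0.21,"rz": -0.045,"gripper": 1},{"dx": -0.65,"dy": -0.64,"dz": -0.21,"rz": -0.045,"gripper": 1},{"dx": -0.65,"dy": -0.64,"dz": -0.21,"rz": -0.045,"gripper": 1},{"dx": -0.65,"dy": -0.64,"dz": -0.21,"rz": -0.045,"gripper": 1},{"dx": -0.65,"dy": -0.64,"dz": -0.21,"rz": -0.045,"gripper": 1},{"dx": -0.65,"dy": -0.64,"dz": -0.21,"rz": -0.045,"gripper": 1},{"dx": -0.65,"dy": -0.64,"dz": -0.21,"rz": -0.045,"gripper": 1},{"dx": -0.65,"dy": -0.64,"dz": -0.21,"rz": -0.045,"gripper": 1}]'

```text
schema error: expected keys dx, dy, dz, rx, ry, rz, gripper
```

Run:
```python
from h import *
np.set_printoptions(precision=4,suppress=True)
print(telemetry.get_state()['q']);plan((.588,-.257,.34),199)
```

```text
[ 1.339   0.2605 -0.139   1.1727 -0.      1.5708]
shift [-1.2626 -1.2794 -0.2168] rot [-0.0002 -0.0001 -0.0897]
```

All keys are required in each row.

>>> apply_moves --plan '[{"dx": 0,"dy": 0,"dz": -0.1,"rx": 0,"ry": 0,"rz": 0,"gripper": 1},{"dx": 0,"dy": 0,"dz": -0.2,"rx": 0,"ry": 0,"rz": 0,"gripper": 1},{"dx": -0.65,"dy": -0.64,"dz": -0.21,"rx": 0,"ry": 0,"rz": -0.045,"gripper": 1},{"dx": -0.65,"dy": -0.64,"dz": -0.21,"rx": 0,"ry": 0,"rz": -0.045,"gripper": 1},{"dx": -0.65,"dy": -0.64,"dz": -0.21,"rx": 0,"ry": 0,"rz": -0.045,"gripper": 1},{"dx": -0.65,"dy": -0.64,"dz": -0.21,"rx": 0,"ry": 0,"rz": -0.045,"gripper": 1},{"dx": -0.65,"dy": -0.64,"dz": -0.21,"rx": 0,"ry": 0,"rz": -0.045,"gripper": 1},{"dx": -0.65,"dy": -0.64,"dz": -0.21,"rx": 0,"ry": 0,"rz": -0.045,"gripper": 1},{"dx": -0.65,"dy": -0.64,"dz": -0.21,"rx": 0,"ry": 0,"rz": -0.045,"gripper": 1},{"dx": -0.65,"dy": -0.64,"dz": -0.21,"rx": 0,"ry": 0,"rz": -0.045,"gripper": 1},{"dx": -0.65,"dy": -0.64,"dz": -0.21,"rx": 0,"ry": 0,"rz": -0.045,"gripper": 1},{"dx": -0.65,"dy": -0.64,"dz": -0.21,"rx": 0,"ry": 0,"rz": -0.045,"gripper": 1}]'

```text
t: 1.35
position: [0.3654, 0.1207, 0.3361]
tcp_rot: [-3.14, 0.001, -3.099]
wrist_force: [-0.8, 1.1, -0.4]
grip_width: 0.0854
```

Run:
```python
from h import *
np.set_printoptions(precision=4,suppress=True)
print(telemetry.get_state()['q']);plan((.588,-.257,.34),199)
```

```text
[ 0.3205 -0.0103 -0.1864  1.3945 -0.0019  0.2779]
shift [-0.4127 -0.7736 -0.0061] rot [-0.0003  0.0001 -0.046 ]
```

>>> apply_moves --plan '[{"dx": -0.41,"dy": -0.77,"dz": -0.01,"rx": 0,"ry": 0,"rz": -0.046,"gripper": 1},{"dx": -0.41,"dy": -0.77,"dz": -0.01,"rx": 0,"ry": 0,"rz": -0.046,"gripper": 1},{"dx": -0.41,"dy": -0.77,"dz": -0.01,"rx": 0,"ry": 0,"rz": -0.046,"gripper": 1},{"dx": -0.41,"dy": -0.77,"dz": -0.01,"rx": 0,"ry": 0,"rz": -0.046,"gripper": 1},{"dx": -0.41,"dy": -0.77,"dz": -0.01,"rx": 0,"ry": 0,"rz": -0.046,"gripper": 1},{"dx": -0.41,"dy": -0.77,"dz": -0.01,"rx": 0,"ry": 0,"rz": -0.046,"gripper": 1},{"dx": -0.41,"dy": -0.77,"dz": -0.01,"rx": 0,"ry": 0,"rz": -0.046,"gripper": 1},{"dx": -0.41,"dy": -0.77,"dz": -0.01,"rx": 0,"ry": 0,"rz": -0.046,"gripper": 1},{"dx": -0.41,"dy": -0.77,"dz": -0.01,"rx": 0,"ry": 0,"rz": -0.046,"gripper": 1},{"dx": -0.41,"dy": -0.77,"dz": -0.01,"rx": 0,"ry": 0,"rz": -0.046,"gripper": 1},{"dx": -0.41,"dy": -0.77,"dz": -0.01,"rx": 0,"ry": 0,"rz": -0.046,"gripper": 1},{"dx": -0.41,"dy": -0.77,"dz": -0.01,"rx": 0,"ry": 0,"rz": -0.046,"gripper": 1}]'

```text
t: 2.55
position: [0.5874, -0.2479, 0.3411]
tcp_rot: [3.14, -0.001, -2.801]
wrist_force: [0.0, 0.1, -0.6]
grip_width: 0.0857
```

Run:
```python
from h import *
import cv2,pickle
np.set_printoptions(precision=4,suppress=True)
c=optics.calibration("wrist");pickle.dump(c,open("w1.pkl","wb"))
im=optics.snapshot("wrist");cv2.imwrite("pics/w1.png",im[:,:,::-1]);print(c['pose'])
```

```text
[[-0.3352  0.9061  0.2583  0.5214]
 [ 0.9421  0.3216  0.0944 -0.271 ]
 [ 0.0025  0.275  -0.9614  0.4843]
 [ 0.      0.      0.      1.    ]]
```

View pics/w1.png

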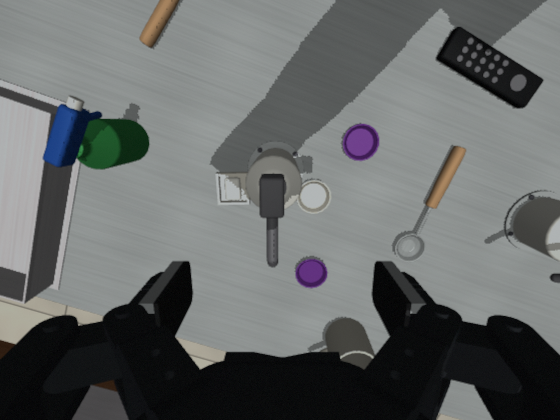

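Run:
```python
from h import *
import cv2
a=cv2.imread("pics/w1.png")[130:280,205:345]
cv2.imwrite("pics/c3.png",cv2.resize(a,None,fx=4,fy=4,interpolation=cv2.INTER_CUBIC))
s=telemetry.get_state();print(s['position'],s['tcp_rot'],s['joint_vel']); print(optics.calibration("wrist")["pose"][:3,3])
```

```text
[ 0.58725986 -0.24759202  0.3417037 ] [ 3.14096646e+00 -9.04754091e-05 -2.80022194e+00] [ 0.00631786 -0.01733142 -0.00328459 -0.00166897 -0.00090022 -0.00101215]
[ 0.52116202 -0.27064048  0.48485087]
```

View pics/c3.png

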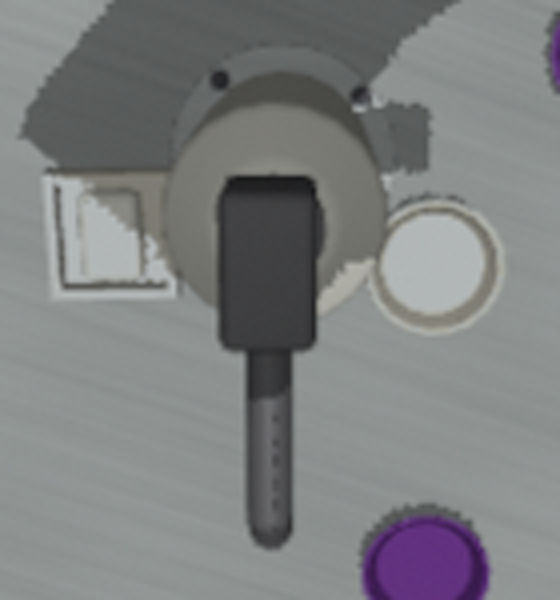

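Run:
```python
from h import *
import pickle
c=pickle.load(open("w1.pkl","rb"));np.set_printoptions(precision=4,suppress=True)
w=lambda x,y,z:ray("wrist",205+x/4,130+y/4,z,c)
h=w(268,271,.2)
for k in[(220,192),(316,192),(315,350),(220,350)]:print(w(*k,.2))
print("head",h)
for n,x,y,z in[("tip",270,540,.18),("spoutroot",269,360,.186),("dish",437,265,.012),("tray",110,234,.012)]:
    p=w(x,y,z);v=p-h;print(n,p,np.hypot(*v[:2]),np.degrees(np.arctan2(v[1],v[0])))
for n in("scene","side"):print(n,proj(n,h),proj(n,w(270,540,.18)),proj(n,w(437,265,.012)))
for k in (163,387):print("bottle",w(k,205,.13))
```

```text
[ 0.5741 -0.2733  0.2   ]
[ 0.5666 -0.252   0.2   ]
[ 0.6032 -0.2392  0.2   ]
[ 0.6109 -0.261   0.2   ]
head [ 0.5884 -0.2564  0.2   ]
tip [ 0.6641 -0.2303  0.18  ] 0.08013213295755733 19.0549527313679
spoutroot [ 0.6137 -0.2478  0.186 ] 0.026749766493587415 18.763994939068994
dish [ 0.6079 -0.1845  0.012 ] 0.07457224211244437 74.79167110587456
tray [ 0.6393 -0.3103  0.012 ] 0.07413220038410778 -46.572481701830085
scene [162.3717 129.2086] [146.4131 158.641 ] [197.0029 226.2933]
side [366.9605 272.7948] [386.8957 241.1327] [327.9201 296.5835]
bottle [ 0.5964 -0.2883  0.13  ]
bottle [ 0.5744 -0.2264  0.13  ]
```

Wrist crop: head-top centre is at (272,198), spout tip at (272,265) and dish at (314,196). Head axis ≈ (0.588, -0.257) with spout yaw ≈ 19°, and the dish is 74.6 mm away at ≈ 75° (expected 75 mm, 56° left). That fits the description. Next: descend and grip.

Run:
```python
from h import *
np.set_printoptions(precision=4,suppress=True)
plan((.588,-.2567,.25),199);plan((.588,-.2567,.168),199)
```

```text
shift [ 0.0047 -0.0178  0.1834] rot [ 0.0001 -0.      0.0016]
shift [ 0.0047 -0.0179  0.3474] rot [ 0.0001 -0.      0.0016]
```

>>> apply_moves --plan '[{"dx": 0.005,"dy": -0.018,"dz": 0.09,"rx": 0,"ry": 0,"rz": 0.0016,"gripper": 1},{"dx": 0.005,"dy": -0.018,"dz": 0.18,"rx": 0,"ry": 0,"rz": 0.0016,"gripper": 1},{"dx": 0.005,"dy": -0.018,"dz": 0.18,"rx": 0,"ry": 0,"rz": 0.0016,"gripper": 1},{"dx": 0.005,"dy": -0.018,"dz": 0.18,"rx": 0,"ry": 0,"rz": 0.0016,"gripper": 1},{"dx": 0.005,"dy": -0.018,"dz": 0.18,"rx": 0,"ry": 0,"rz": 0.0016,"gripper": 1}]'

```text
t: 3.1
position: [0.5906, -0.2587, 0.2557]
tcp_rot: [-3.137, 0.005, -2.811]
wrist_force: [0.6, -0.1, 1.3]
grip_width: 0.0852
```

Run:
```python
from h import *
import cv2
np.set_printoptions(precision=4,suppress=True)
plan((.588,-.2567,.168),199)
c=optics.calibration("wrist");print([proj("wrist",p) for p in[(.588,-.2567,.2)]])
im=optics.snapshot("wrist");cv2.imwrite("pics/w2.png",im[:,:,::-1])
```

```text
shift [0.0046 0.0063 0.1753] rot [-0.0008  0.0009 -0.0001]
[array([285.0997, 226.4116])]
```

View pics/w2.png

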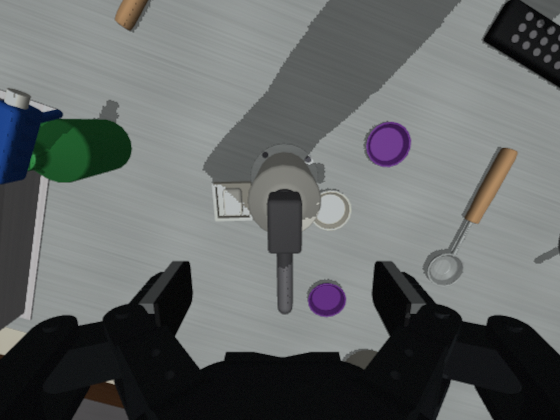

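>>> apply_moves --plan '[{"dx": 0.003,"dy": 0.004,"dz": 0.06,"rx": 0,"ry": 0,"rz": 0,"gripper": 1},{"dx": 0.003,"dy": 0.004,"dz": 0.1,"rx": 0,"ry": 0,"rz": 0,"gripper": 1},{"dx": 0.003,"dy": 0.004,"dz": 0.1,"rx": 0,"ry": 0,"rz": 0,"gripper": 1},{"dx": 0.003,"dy": 0.004,"dz": 0.1,"rx": 0,"ry": 0,"rz": 0,"gripper": 1},{"dx": 0.003,"dy": 0.004,"dz": 0.1,"rx": 0,"ry": 0,"rz": 0,"gripper": 1},{"dx": 0.003,"dy": 0.004,"dz": 0.1,"rx": 0,"ry": 0,"rz": 0,"gripper": 1}]'

```text
t: 3.75
position: [0.5876, -0.2577, 0.2034]
tcp_rot: [-3.139, 0.003, -2.812]
wrist_force: [0.5, -0.4, -1.1]
grip_width: 0.0856
```

Run:
```python
from h import *
np.set_printoptions(precision=4,suppress=True)
plan((.588,-.2567,.168),199)
```

```text
shift [-0.0012  0.0017  0.0707] rot [-0.0004  0.0004 -0.0003]
```

>>> apply_moves --plan '[{"dx": -0.001,"dy": 0.0015,"dz": 0.04,"rx": 0,"ry": 0,"rz": 0,"gripper": 1},{"dx": -0.001,"dy": 0.0015,"dz": 0.068,"rx": 0,"ry": 0,"rz": 0,"gripper": 1},{"dx": -0.001,"dy": 0.0015,"dz": 0.068,"rx": 0,"ry": 0,"rz": 0,"gripper": 1},{"dx": -0.001,"dy": 0.0015,"dz": 0.068,"rx": 0,"ry": 0,"rz": 0,"gripper": 1},{"dx": -0.001,"dy": 0.0015,"dz": 0.068,"rx": 0,"ry": 0,"rz": 0,"gripper": 1},{"dx": -0.001,"dy": 0.0015,"dz": 0.068,"rx": 0,"ry": 0,"rz": 0,"gripper": 1}]'

```text
t: 4.35
position: [0.5873, -0.2566, 0.1685]
tcp_rot: [-3.14, 0.002, -2.812]
wrist_force: [-0.7, -1.1, -0.5]
grip_width: 0.0853
```

Run:
```python
from h import *
np.set_printoptions(precision=4,suppress=True)
plan((.588,-.2567,.168),199)
```

```text
shift [-0.0013 -0.0007  0.0011] rot [-0.0002  0.0002 -0.0003]
```

Centred. Close gently at 20 N.

>>> apply_moves --plan '[{"dx": -0.001,"dy": 0,"dz": 0,"rx": 0,"ry": 0,"rz": 0,"gripper": -0.2},{"dx": -0.001,"dy": 0,"dz": 0,"rx": 0,"ry": 0,"rz": 0,"gripper": -0.3},{"dx": -0.001,"dy": 0,"dz": 0,"rx": 0,"ry": 0,"rz": 0,"gripper": -0.4},{"dx": -0.001,"dy": 0,"dz": 0,"rx": 0,"ry": 0,"rz": 0,"gripper": -0.55},{"dx": -0.001,"dy": 0,"dz": 0,"rx": 0,"ry": 0,"rz": 0,"gripper": -0.55},{"dx": -0.001,"dy": 0,"dz": 0,"rx": 0,"ry": 0,"rz": 0,"gripper": -0.55},{"dx": -0.001,"dy": 0,"dz": 0,"rx": 0,"ry": 0,"rz": 0,"gripper": -0.55}]' --grip_force 20

```text
t: 5.05
position: [0.5877, -0.2582, 0.1678]
tcp_rot: [-3.137, 0.0, -2.813]
wrist_force: [0.5, -5.3, 0.5]
grip_width: 0.0236
```

>>> apply_moves --plan '[{"dx": 0,"dy": 0,"dz": 0,"rx": 0,"ry": 0,"rz": -0.013,"gripper": -0.55},{"dx": 0,"dy": 0,"dz": 0,"rx": 0,"ry": 0,"rz": -0.026,"gripper": -0.55},{"dx": 0,"dy": 0,"dz": 0,"rx": 0,"ry": 0,"rz": -0.039,"gripper": -0.55},{"dx": 0,"dy": 0,"dz": 0,"rx": 0,"ry": 0,"rz": -0.052,"gripper": -0.55},{"dx": 0,"dy": 0,"dz": 0,"rx": 0,"ry": 0,"rz": -0.065,"gripper": -0.55},{"dx": 0,"dy": 0,"dz": 0,"rx": 0,"ry": 0,"rz": -0.078,"gripper": -0.55}]'

```text
t: 5.65
position: [0.5881, -0.259, 0.1678]
tcp_rot: [-3.136, -0.002, -2.32]
wrist_force: [2.3, -6.1, -1.9]
grip_width: 0.0237
```

Run:
```python
from h import *
np.set_printoptions(precision=4,suppress=True)
plan((.588,-.2570,.168),255);s=telemetry.get_state();print(s['wrist_force'],s['ft_torque'],s['tcp_rot'][2]*57.2958,s['q'])
```

```text
shift [-0.0027  0.0029 -0.0005] rot [-0.0007 -0.0006 -0.0776]
[ 2.2685 -6.1153 -1.8569] [-1.1634 -0.1949 -0.0974] -132.92244750621512 [-0.4128  0.4882  0.0467  1.1251 -0.0039 -1.2345]
```

>>> apply_moves --plan '[{"dx": 0,"dy": 0,"dz": 0,"rx": 0,"ry": 0,"rz": -0.013,"gripper": -0.55},{"dx": 0,"dy": 0,"dz": 0,"rx": 0,"ry": 0,"rz": -0.026,"gripper": -0.55},{"dx": 0,"dy": 0,"dz": 0,"rx": 0,"ry": 0,"rz": -0.039,"gripper": -0.55},{"dx": 0,"dy": 0,"dz": 0,"rx": 0,"ry": 0,"rz": -0.052,"gripper": -0.55},{"dx": 0,"dy": 0,"dz": 0,"rx": 0,"ry": 0,"rz": -0.065,"gripper": -0.55},{"dx": 0,"dy": 0,"dz": 0,"rx": 0,"ry": 0,"rz": -0.0775,"gripper": -0.55},{"dx": 0,"dy": 0,"dz": 0,"rx": 0,"ry": 0,"rz": -0.0775,"gripper": -0.55},{"dx": 0,"dy": 0,"dz": 0,"rx": 0,"ry": 0,"rz": -0.0775,"gripper": -0.55},{"dx": 0,"dy": 0,"dz": 0,"rx": 0,"ry": 0,"rz": -0.0775,"gripper": -0.55}]'

```text
t: 6.55
position: [0.5889, -0.2594, 0.1678]
tcp_rot: [-3.137, -0.005, -1.836]
wrist_force: [3.9, -9.1, -2.2]
grip_width: 0.0237
```

Run:
```python
from h import *
import cv2,pickle
np.set_printoptions(precision=4,suppress=True)
plan((.588,-.2570,.168),255);s=telemetry.get_state();print(s['wrist_force'],s['ft_torque'],s['tcp_rot'][2]*57.2958,s['position'])
c=optics.calibration("wrist");pickle.dump(c,open("w3.pkl","wb"))
cv2.imwrite("pics/w3.png",optics.snapshot("wrist")[:,:,::-1])
cv2.imwrite("pics/sd3.png",cv2.resize(optics.snapshot("side")[200:380,260:450,::-1],None,fx=3,fy=3))
```

```text
shift [-0.0042  0.003  -0.0005] rot [-0.0008 -0.0008 -0.0005]
[ 3.8955 -9.0709 -2.2023] [-1.2672 -0.4465  0.0392] -105.19378403235123 [ 0.5889 -0.2594  0.1678]
```

View pics/w3.png

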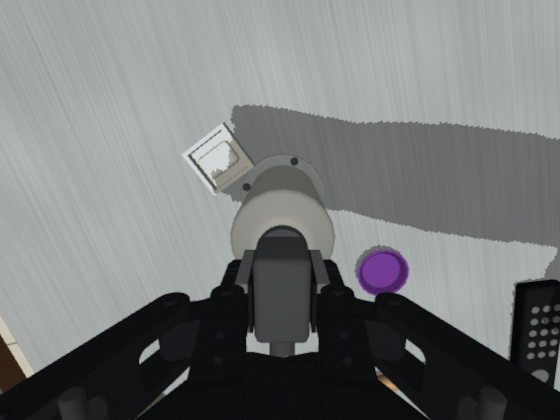

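View pics/sd3.png

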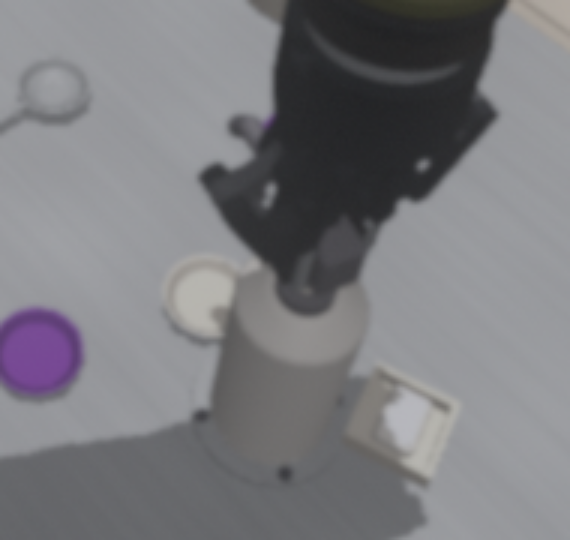

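>>> apply_moves --plan '[{"dx": 0.006,"dy": 0,"dz": 0,"rx": 0,"ry": 0,"rz": 0,"gripper": -0.55},{"dx": 0.006,"dy": 0,"dz": 0,"rx": 0,"ry": 0,"rz": 0,"gripper": -0.55},{"dx": 0.006,"dy": 0,"dz": 0,"rx": 0,"ry": 0,"rz": 0,"gripper": -0.3},{"dx": 0.006,"dy": 0,"dz": 0,"rx": 0,"ry": 0,"rz": 0,"gripper": 0.2},{"dx": 0.006,"dy": 0,"dz": 0,"rx": 0,"ry": 0,"rz": 0,"gripper": 1},{"dx": 0.006,"dy": 0,"dz": 0,"rx": 0,"ry": 0,"rz": 0,"gripper": 1},{"dx": 0.006,"dy": 0,"dz": 0,"rx": 0,"ry": 0,"rz": 0,"gripper": 1}]'

```text
t: 7.35
position: [0.586, -0.259, 0.1673]
tcp_rot: [3.141, -0.0, -1.835]
wrist_force: [-0.1, 1.0, 0.4]
grip_width: 0.0846
```

>>> apply_moves --plan '[{"dx": 0,"dy": 0,"dz": -0.04,"rx": 0,"ry": 0,"rz": 0,"gripper": 1},{"dx": 0,"dy": 0,"dz": -0.12,"rx": 0,"ry": 0,"rz": 0,"gripper": 1},{"dx": 0,"dy": 0,"dz": -0.22,"rx": 0,"ry": 0,"rz": 0,"gripper": 1},{"dx": 0,"dy": 0,"dz": -0.32,"rx": 0,"ry": 0,"rz": 0,"gripper": 1},{"dx": 0,"dy": 0,"dz": -0.36,"rx": 0,"ry": 0,"rz": 0,"gripper": 1},{"dx": 0,"dy": 0,"dz": -0.36,"rx": 0,"ry": 0,"rz": 0,"gripper": 1},{"dx": 0,"dy": 0,"dz": -0.36,"rx": 0,"ry": 0,"rz": 0,"gripper": 1},{"dx": 0,"dy": 0,"dz": -0.36,"rx": 0,"ry": 0,"rz": 0,"gripper": 1}]'

```text
t: 8.15
position: [0.5856, -0.2587, 0.3453]
tcp_rot: [3.138, 0.001, -1.835]
wrist_force: [-0.2, 0.4, -0.7]
grip_width: 0.0853
```

Run:
```python
from h import *
import cv2,pickle
c=optics.calibration("wrist");pickle.dump(c,open("w4.pkl","wb"))
im=optics.snapshot("wrist")[:,:,::-1];cv2.imwrite("pics/w4.png",im)
cv2.imwrite("pics/sd4.png",cv2.resize(optics.snapshot("side")[200:380,260:450,::-1],None,fx=3,fy=3))
print(proj("wrist",(.588,-.257,.2)))
```

```text
[278.61345873 200.02701373]
```

View pics/w4.png

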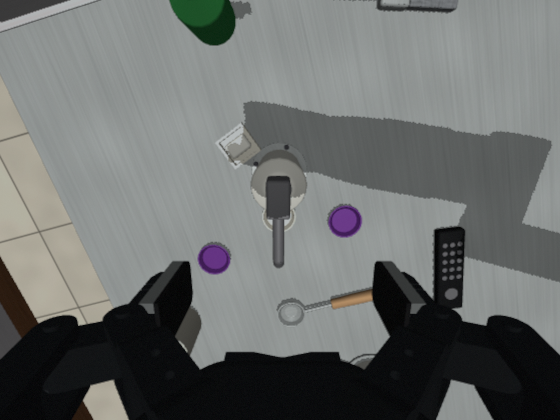

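View pics/sd4.png

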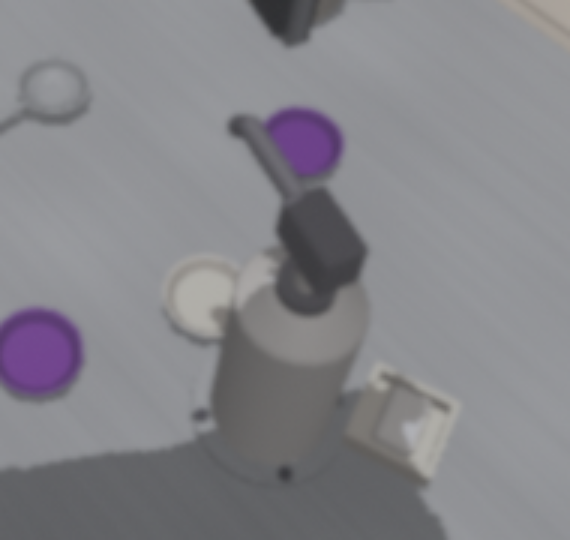

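Run:
```python
import cv2
a=cv2.imread("pics/w4.png")[135:280,210:350]
cv2.imwrite("pics/c4.png",cv2.resize(a,None,fx=4,fy=4,interpolation=cv2.INTER_CUBIC))
```

```text
(no output)
```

View pics/c4.png

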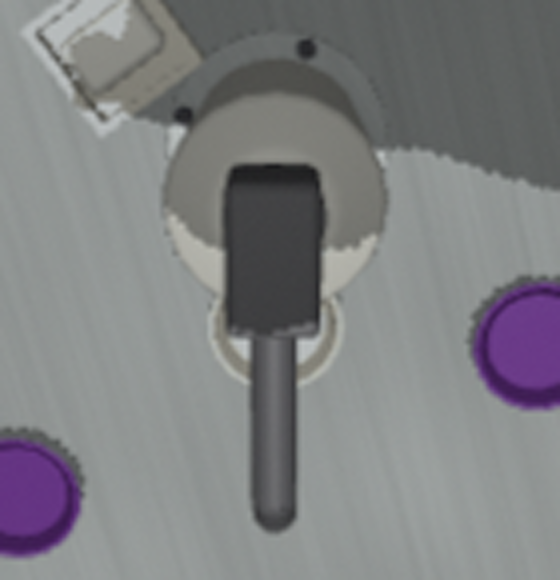

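Run:
```python
from h import *
import pickle
c=pickle.load(open("w4.pkl","rb"));np.set_printoptions(precision=4,suppress=True)
w=lambda x,y,z:ray("wrist",210+x/4,135+y/4,z,c)
h=w(274,258,.2);t=w(274,518,.18);d=w(276,322,.012)
b=(w(163,195,.135)+w(387,195,.135))/2
print("head",h,"bottle",b)
for n,p in(("tip",t),("dish",d),("tray",w(110,65,.012))):
    v=p-h;print(n,p,np.hypot(*v[:2]),np.degrees(np.arctan2(v[1],v[0])))
a=w(274,345,.186);v=t-a;print("spout dir",np.degrees(np.arctan2(v[1],v[0])),"tip-dish mm",1000*(t-d)[:2])
print("corners",[w(*k,.2)[:2] for k in[(228,183),(322,183),(320,332),(227,332)]])
v1=w(322,183,.2)-w(320,332,.2);v2=w(228,183,.2)-w(227,332,.2)
print([np.degrees(np.arctan2(-v[1],-v[0])) for v in(v1,v2)])
```

```text
head [ 0.5881 -0.2576  0.2   ] bottle [ 0.5874 -0.2604  0.135 ]
tip [ 0.609  -0.1814  0.18  ] 0.07900145882629762 74.68047077976843
dish [ 0.6076 -0.1868  0.012 ] 0.07346787103729834 74.5758809186693
tray [ 0.6421 -0.3029  0.012 ] 0.07045534655741197 -39.99576610371249
spout dir 74.72485637327121 tip-dish mm [1.3327 5.3725]
corners [array([ 0.5939, -0.2782]), array([ 0.5722, -0.2724]), array([ 0.5821, -0.2364]), array([ 0.6043, -0.2425])]
[np.float64(74.62606027407497), np.float64(73.7835915186175)]
```

Run:
```python
from h import *
import cv2
from workcell import ctrl
a=cv2.imread("pics/scene0.png");b=optics.snapshot("side")[:,:,::-1];a=cv2.imread("pics/side0.png")
r=(slice(140,225),slice(150,235));print("short diff",np.abs(a[r].astype(int)-b[r]).mean())
cv2.imwrite("pics/short.png",cv2.resize(np.hstack([a[r],b[r]]),None,fx=4,fy=4))
print(telemetry.get_state()['t'])
```

```text
short diff 15.121937716262975
8.3
```

View pics/short.png

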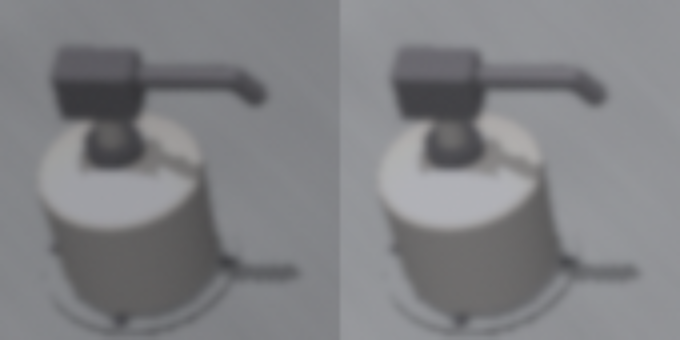

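The short dispenser has not moved; only the lighting differs. Handing in.

```bash
python3 -c "
from workcell import ctrl
print(ctrl.job_done())"
```

```text
the job is handed in; nothing more can be done
None
```

The tall dispenser's spout now points over the white round drip dish. I gripped its pump head across the sides at 20 N, turned it about 56° to the left, let go and raised the gripper clear.

- **Aim:** the last wrist picture puts the spout at 74.7° and the dish middle at 74.6°. The measured tip is about 5 mm past the dish middle along the spout. It also came out at 79 mm from the axis, against the 75 mm given, so most of that is probably measuring error.
- **Disagreements:** the first fixed-camera readings of the head position differed by about 10 mm, so I relied on the wrist camera. Its two views agreed to about 1 mm on the head and 2–3 mm on the dish. The tray's angle, which I did not use, came out at -47° in one view and -40° in the other.
- **Limits:** the job was handed in at about 8.3 s of 32 s. The largest wrist force reported at the end of a move was about 10 N.
- **Short dispenser:** its spout looks the same in the before and after side pictures; only the lighting changed.

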